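# Snap a rigid endoscope into its sprung drying cradle

## Robot

A 6-joint arm with a two-finger parallel gripper is mounted at the origin on the work surface. World frame = base frame: x ahead of the robot, y to its left, z up, the work surface at z = 0. Lengths are in m, angles in rad, forces in N, time in s.
With the tool pointing down it reaches from about 0.375 to 0.9 m from the base axis. Payload 3.1 kg.
Tool frame: the origin (TCP) lies between the finger pads; the fingertips stand 22 mm ahead of it and the grasp point (between the pads) lies 3 mm ahead of it; z points along the fingers, y is the line along which they close (so a half turn about z gives the same grasp; the last joint's range is limited). The gripper opens to 87 mm and grips with 3 to 60 N. Pads are 19 mm wide; open, the fingers measure 117 mm over their backs; the gripper's body (75 mm by 190 mm) begins 51 mm behind the grasp point.
Start: joints at [-1.367, 0.527, 1.433, -0, 1.181, -0.178], TCP at [0.233, -0.58, 0.245] pointing down, gripper open.
Joint ranges: [-3.08, 3.08], [-0.75, 2.2], [0.22, 2.44], [-1.43, 4.57], [0, 2.65], [-2.85, 2.85]. Speed limits (rad/s): [2.79, 2.79, 3.14, 3.14, 3.14, 3.14].

## Interface

Orientations are given as a unit quaternion [x, y, z, w].
In Python, from rig import get_obs, camera, get_calibration, hand_in, cut_out gives the robot as it stands.
- The arm moves only by the shell command python3 -m inch 'ROWS' [OPENING] [FORCE]. ROWS is JSON, one flat list of numbers, 6 for each row, row after row: the shift along the tool's x, y, z scaled (see below), then the turn, a rotation vector about the tool's x, y, z scaled (see below). A call has 1 to 20 rows; each row is the pose to reach, as a shift and turn from the pose commanded when the call began, along the tool's axes at that moment; what a row does not reach only later rows make up. The controller multiplies each number of a shift by 0.08 m and each number of a turn by 90 degrees. A row lasts 1/12 s, in which the tool goes at most 41.7 mm and 7.16 degrees, less where a joint would pass 70% of its speed; a pose out of reach is approached as far as the arm can. A call with a number of a shift or a turn outside -1 to 1 is refused whole. A call with a gripper value outside its range is refused whole. OPENING is the finger opening in mm, from 0 to 87, set as the call begins (- or left out, the last holds). The fingers move at their own pace and stop on an object; FORCE is the grip in N (left out, the last holds). Time passes only in rows, so rows that repeat a pose let the fingers close. It gives the time, the measured TCP pose, the force, the opening and the grip force at its end, in the units of the state.
- get_obs(): the state, without advancing time (a new reading comes with each control period).
- camera(name): name is "side" or "top"; returns the picture (400x640x3 uint8, red, green, blue); there is no depth.
- get_calibration(name): a dict with "vertical_fov" (degrees; the focal length in pixels is half the picture's height over the tangent of half this angle, whatever the lens; pixels are square), "cx", "cy" (the principal point, pixels), "T" (4x4, takes a point from camera to world coordinates). Camera axes: x right, y down, z forward; pixel columns grow to the right and rows downward; lengths in m; the calibration is good to about 2 mm. A picture is of the moment at which its call begins. get_calibration takes no time and is no camera call.
- hand_in(): hands the job in; it is judged then, once.
Trained networks look in the newest picture that a camera, given by its name, has taken for a name from the list of things; names that differ only in an ending like _2 or _b are one class to them, and where a whole thing is asked for, a point or a joint stands for the part that bears it (a point fixed in the world has none). Each returns a list of dicts, best first, with "conf" (0 to 1); they miss things now and then, are a little off and sometimes report something else, mostly with a low value. They report only what shows in the picture. A call takes as long as a camera call.
- cut_out(camera, thing): "region" (400x640 bool, what is visible of it) and "bbox" ([left, top, right, bottom] in pixels, round what is visible of it).
The state is a dict: "time": time; "q": joint angles; "joint_velocities": joint speeds; "joint_torque": joint torques, N m; "position": TCP position; "tool_rot": TCP orientation; "ft_force": force on the tool from outside, world axes, zero at the start; "moment": the same for the moment, N m; "grip_width": finger opening in m; "grip_force": force on a finger pad.
Only numpy, scipy, OpenCV 4.12 (cv2) and the standard library are available. Lean on these libraries where they do the work, as an engineer would, in place of code of your own. Each camera call takes 0.05 s, during which the arm holds its last target. There are 200 camera calls.

## Task

Lift the endoscope telescope off its rest and press it into the orange spring jaws of the sloping, spring-mounted cradle, pushing straight into their mouth until it is fully home and the jaws have closed over the shaft; its middle goes midway between the two jaw pairs and its eyepiece head at the end with the blue strip. It is a delicate optic: do not drop it and do not ram it (push by feel; 20 to 30 N is plenty). Let go, leaving it held by the cradle, risen on its springs, and leave the other things where they are.

Things in the scene. Friction and masses are not known exactly. Their poses are not given: they have to be found in the camera images.
- scope_mid (a point): On the axis of the telescope's straight steel shaft (12 mm in diameter), the place to grip it. +y runs along the shaft to the thick head. The shaft reaches 125 mm to -y (free tip) and 75 mm to +y, where the head begins. At the start the shaft lies level in the rest, this point 45 mm above the table.
- scope: The telescope (rigid endoscope), 0.15 to 0.31 kg; origin and axes as scope_mid. Head: dark body 26 mm in diameter from y = 75 to 115 mm, black eyepiece 32 mm in diameter to 130 mm. A thin light post along -z at y = 95 mm ends 30 mm from the axis; it hangs down at the start, and may end turned any way about the shaft.
- rest: Fixed blue plate 70 x 150 mm with two white notched posts, 12 mm thick, 58 mm either side of its middle along its y axis; they carry the shaft. Origin in the middle of its underside. Between the posts the space is free for fingers down to 10 mm above the table.
- stand: Fixed stand of the sloping cradle: white base plate 150 x 190 mm, 12 mm thick, origin in the middle of its underside. A blue strip along its +y edge marks the blue end. It carries the cradle, with two pairs of orange jaws, each 12 mm wide, 50 mm either side of its middle along y.
- cradle_seat (a point): Where scope_mid lies when fully home. +y: along the shaft, to the blue end. +z: straight out of the jaws' mouth, 0.45 rad from vertical, leaning to the robot; push along -z. +x: across the jaws. The mouth is about 35 mm wide 30 mm out and narrows to 7 mm at lips 8 mm out. Between the jaw pairs it is free for fingers to 25 mm below. This point sinks and rises with the cradle.
- cradle (a joint): The cradle rides on soft springs: 0 up, 0.030 m sunk to its stop along its -z. It starts at 1 to 2 N, reaches the stop at about 15 N and rises by itself. The jaws let the shaft pass at about 8 to 14 N, so the cradle first sinks by an uncertain amount: pushing only to the seat's resting place is too short. Push on until it feels solid, about 20 N, the shaft then some 30 mm deeper than that place.
- jaw_front (a joint): The jaw bar on the robot's side (both its jaws turn together): 0 closed, growing as it opens, 0.4 rad at most; spring-closed. Letting the shaft through opens it about 0.1 rad.
- jaw_back (a joint): The same for the jaw bar on the far side.
- bowl: Steel bowl, 100 mm wide, 45 mm high; a bystander. Origin in the middle of its underside.
- jar: Small amber jar with white cap, 60 mm wide, 75 mm high; a bystander. Origin in the middle of its underside.
- bottle: White bottle with blue cap, 64 mm wide, 150 mm high; a bystander. Origin in the middle of its underside.
- beaker: Steel cup, 70 mm wide, 80 mm high; a bystander. Origin in the middle of its underside.
- bridge: Steel instrument adapter, a bar 12 mm wide and 10 mm thick with a 22 mm high block at one end, 175 mm long, lying; a bystander. Origin in the middle of its underside.
- caddy: Flat green accessory box with a white insert, 90 x 60 mm, 24 mm high; a bystander. Origin in the middle of its underside.
- scope_head (a point): The middle of the telescope's dark head, on the axis, 95 mm from scope_mid towards +y.

How it is judged:
By the outcome, as a careful person would: the job done as asked, in the order asked, and still so for the second after the job is handed in, with the robot touching nothing.
It also fails if it takes over 48 s, if anything falls off the work surface, if the arm or the gripper's body presses on something with over 40 N, if the wrist force passes 120 N, or if a joint passes its speed limit or range.

## Working session

There is one attempt and no reset: what is moved stays moved. The work goes in short steps, Python scripts to look and compute and a shell command to move; the robot and the scene stay as the last step left them, time stands still between calls to the robot, and variables do not carry over. Pictures are saved under pics/ and viewed, at most 10 in all, crops included, and the job is handed in when it is done.

```bash
mkdir -p pics; python3 - <<'E'
from rig import *
import cv2,numpy as np
for n in("side","top"):
    im=camera(n); cv2.imwrite(f"pics/{n}0.png",im[:,:,::-1])
    c=get_calibration(n); print(n,c["vertical_fov"],c["cx"],c["cy"],np.round(c["T"],4).tolist(), [k for k in c])
    for t in("scope","rest","stand","cradle"):
        r=cut_out(n,t); print(t,[(x["conf"],x["bbox"]) for x in r[:2]])
o=get_obs();print(o)
E
```

```text
side 55.32759493274211 311.3802671555649 210.72063469689283 [[-0.9085, -0.332, 0.2538, 0.298], [-0.4178, 0.7096, -0.5674, 0.6012], [0.0083, -0.6215, -0.7833, 0.9384], [0.0, 0.0, 0.0, 1.0]] ['vertical_fov', 'cx', 'cy', 'T']
scope [(0.88, [324.9, 155.3, 349.5, 210.6])]
rest [(0.82, [321.4, 166.1, 358.1, 209.6])]
stand [(0.92, [210.3, 247.0, 299.0, 337.5])]
cradle [(0.85, [226.9, 253.4, 276.6, 298.7])]
top 54.14213458995181 321.9752652981342 200.03489163270717 [[-0.0227, -0.9981, 0.0574, 0.4931], [-0.9996, 0.0237, 0.0172, -0.0166], [-0.0185, -0.057, -0.9982, 1.1566], [0.0, 0.0, 0.0, 1.0]] ['vertical_fov', 'cx', 'cy', 'T']
scope [(0.85, [346.7, 191.0, 428.9, 207.6])]
rest [(0.88, [359.8, 184.2, 417.9, 211.3])]
stand [(0.6, [202.3, 152.8, 279.2, 214.9])]
cradle [(0.7, [201.1, 163.9, 254.9, 201.0])]
{'time': 0.5, 'q': array([-1.36748577e+00,  5.27510829e-01,  1.43273441e+00, -4.50472314e-05,
        1.18137516e+00, -1.78479075e-01]), 'joint_velocities': array([ 0.00118672, -0.00087791, -0.00265724,  0.00015377,  0.00021675,
        0.00023144]), 'joint_torque': array([-5.34722312e-04, -4.39601505e+01, -1.76790708e+01,  6.33880310e-02,
        5.15026913e-02, -3.01698617e-05]), 'position': array([ 0.23288456, -0.57995215,  0.24453076]), 'tool_rot': array([ 9.81833226e-01,  1.89745927e-01, -2.10077594e-05, -1.36128748e-05]), 'ft_force': array([-0.23770735,  0.02006472, -1.55686563]), 'moment': array([ 0.00730328, -0.02224589,  0.03757221]), 'grip_force': 0.0, 'grip_width': 0.0865676680360246}
```

View pics/side0.png

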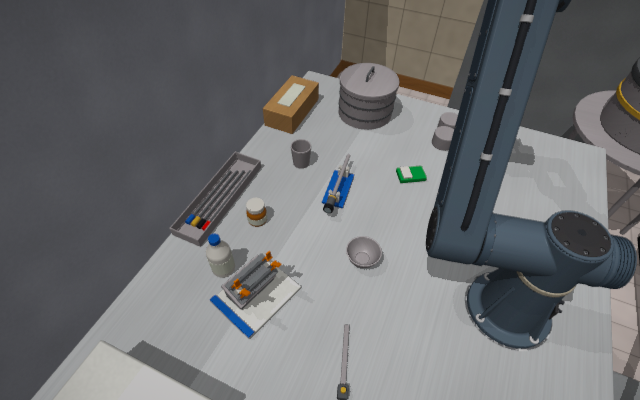

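View pics/top0.png

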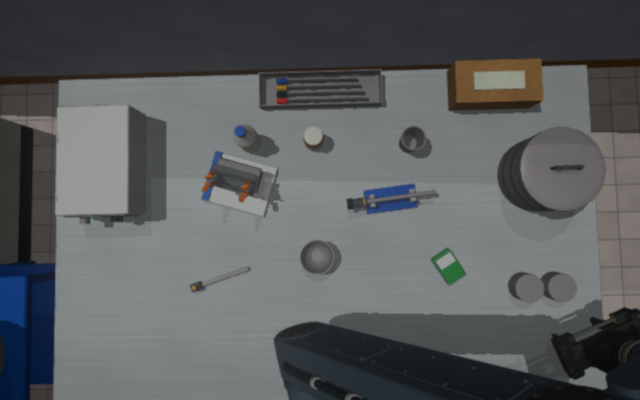

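The side view shows the stand around (255,290) with its blue strip at lower left, and the scope on its rest from the head at (330,208) to the tip at (349,156). In the top view the scope head is at (352,204) and the tip at (436,193). The stand is at (240,185) with the blue strip at its left, and the jaws are at about (208,183) and (245,190).

```bash
cat > h.py <<'E'
import numpy as np,cv2
from rig import *
class Cam:
    def __init__(s,n):
        c=get_calibration(n);s.f=200/np.tan(np.radians(c["vertical_fov"])/2);s.cx,s.cy,s.T=c["cx"],c["cy"],np.array(c["T"])
    def proj(s,P):
        P=np.atleast_2d(P);q=(P-s.T[:3,3])@s.T[:3,:3];return np.c_[s.cx+s.f*q[:,0]/q[:,2],s.cy+s.f*q[:,1]/q[:,2]]
    def ray(s,uv):
        uv=np.atleast_2d(uv);d=np.c_[(uv[:,0]-s.cx)/s.f,(uv[:,1]-s.cy)/s.f,np.ones(len(uv))]@s.T[:3,:3].T;return s.T[:3,3],d
    def plane(s,uv,z):
        o,d=s.ray(uv);return o+d*((z-o[2])/d[:,2])[:,None]
def tri(a,ua,b,ub):
    o1,d1=a.ray(ua);o2,d2=b.ray(ub);d1=d1[0];d2=d2[0]
    t=np.linalg.lstsq(np.c_[d1,-d2],o2-o1,rcond=None)[0];p,q=o1+t[0]*d1,o2+t[1]*d2
    return (p+q)/2,np.linalg.norm(p-q)
E
python3 - <<'E'
import cv2,numpy as np
t=cv2.imread("pics/top0.png");s=cv2.imread("pics/side0.png")
def crop(im,x,y,w,h,k):return cv2.resize(im[y:y+h,x:x+w],None,fx=k,fy=k,interpolation=cv2.INTER_CUBIC)
a=crop(t,195,145,96,75,4);b=crop(s,205,240,100,100,4)
c=crop(t,340,170,96,55,4); d=crop(s,310,145,60,70,4)
C=np.zeros((600,800,3),np.uint8);C[:300,:384]=a;C[:400,400:]=b;C[300:520,:384]=c
cv2.imwrite("pics/crop1.png",C)
E
```

```text
(no output)
```

View pics/crop1.png

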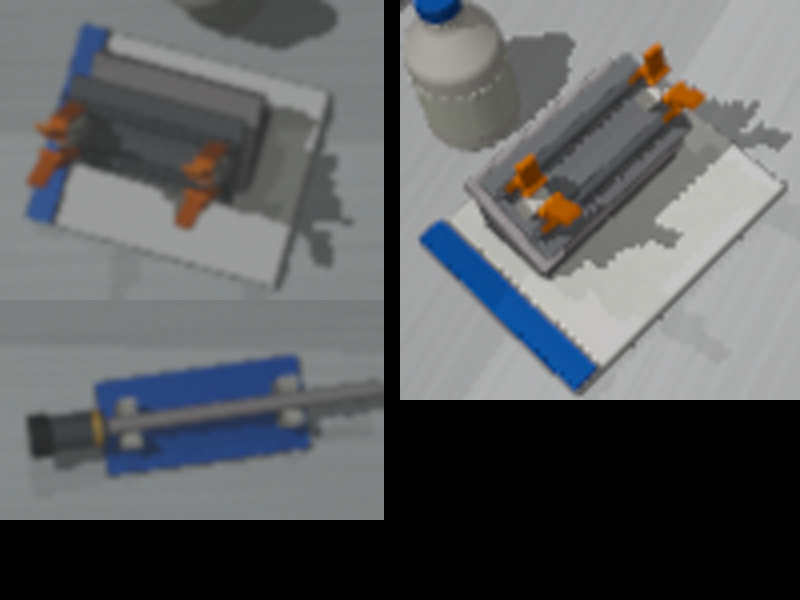

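The crop gives the stand's corners and shows all four jaw blades. The next crop enlarges the jaws further, and I also compute the stand and scope fits.

```bash
python3 - <<'E'
from h import *
from scipy.optimize import least_squares
T,S=Cam("top"),Cam("side")
t=cv2.imread("pics/top0.png");s=cv2.imread("pics/side0.png")
cr=np.array([[88,25],[330,95],[278,288],[27,218]])/4-.375+[195,145]
cs=np.array([[22,237],[178,387],[385,186]])/4-.375+[205,240]
# stand corners: top order (+y,+x),( -y,+x),(-y,-x),(+y,-x) ; side: (+y,+x),(+y,-x),(-y,-x)
L=np.array([[75,95],[-75,95],[-75,-95]])
K=np.array([[.075,.095,.012],[.075,-.095,.012],[-.075,-.095,.012],[-.075,.095,.012]])
def W(p,K):
    c,n=np.cos(p[2]),np.sin(p[2]);return np.c_[p[0]+c*K[:,0]-n*K[:,1],p[1]+n*K[:,0]+c*K[:,1],K[:,2]]
f=lambda p:np.r_[(T.proj(W(p,K))-cr).ravel(),(S.proj(W(p,K))[[0,3,2]]-cs).ravel()]
r=least_squares(f,[.5,.2,-.2],loss='soft_l1');print("stand",r.x,np.round(r.fun,1))
# scope axis from top
m=cut_out("top","scope")[0]["region"];ys,xs=np.nonzero(m)
print(xs.min(),xs.max())
P=T.plane(np.c_[xs,ys],.045)[:,:2];
for n,cam in(("top",T),("side",S)):
    m=cut_out(n,"scope")[0]["region"];ys,xs=np.nonzero(m);P=cam.plane(np.c_[xs,ys],.045)[:,:2]
    x0,y0=P.mean(0);v=np.linalg.svd(P-P.mean(0))[2][0] if len(P)<5000 else 0
    v=v*np.sign(v[1]);u=(P-[x0,y0])@v;w=(P-[x0,y0])@[-v[1],v[0]]
    for a in np.arange(u.min(),u.max(),.02):
        k=(u>=a)&(u<a+.02)
        if k.any(): q=np.array([x0,y0])+v*u[k].mean()+np.array([-v[1],v[0]])*(w[k].max()+w[k].min())/2; print(n,round(a,3),q.round(4),round(np.ptp(w[k]),4))
    print(n,"ends",np.array([x0,y0])+v*u.min(),np.array([x0,y0])+v*u.max(),np.degrees(np.arctan2(-v[0],v[1])))
def crop(im,x,y,w,h,k):return cv2.resize(im[y:y+h,x:x+w],None,fx=k,fy=k,interpolation=cv2.INTER_CUBIC)
C=np.zeros((600,800,3),np.uint8);C[:240,:480]=crop(t,200,167,60,30,8);C[240:600,:600]=crop(s,222,247,75,45,8)
cv2.imwrite("pics/crop2.png",C)
E
```

```text
stand [ 0.61387427  0.24318956 -0.30220779] [ 0.2 -0.5  1.1 -0.6 -0.3  0.1  0.8 -0.2 -0.1  0.9 -0.3  1.6  0.9 -0.2]
346 434
top -0.149 [ 0.5713 -0.3051] 0.0107
top -0.129 [ 0.5686 -0.2856] 0.0107
top -0.109 [ 0.5664 -0.2655] 0.0104
top -0.089 [ 0.5637 -0.2453] 0.0116
top -0.069 [ 0.5617 -0.2257] 0.0144
top -0.049 [ 0.5598 -0.2065] 0.012
top -0.029 [ 0.5574 -0.1865] 0.0113
top -0.009 [ 0.5548 -0.1668] 0.0125
top 0.011 [ 0.5527 -0.1472] 0.012
top 0.031 [ 0.5507 -0.1255] 0.0205
top 0.051 [ 0.5484 -0.1065] 0.0261
top 0.071 [ 0.5451 -0.0866] 0.029
top 0.091 [ 0.5439 -0.0713] 0.0293
top ends [ 0.57192554 -0.31541936] [ 0.54354573 -0.06507678] 6.467660260987195
side -0.162 [ 0.5729 -0.303 ] 0.0076
side -0.142 [ 0.5704 -0.2826] 0.0082
side -0.122 [ 0.5681 -0.2634] 0.0075
side -0.102 [ 0.5661 -0.2428] 0.0093
side -0.082 [ 0.5643 -0.2231] 0.0111
side -0.062 [ 0.562 -0.203] 0.0091
side -0.042 [ 0.5596 -0.1847] 0.0072
side -0.022 [ 0.5577 -0.1636] 0.0078
side -0.002 [ 0.555  -0.1434] 0.0111
side 0.018 [ 0.552  -0.1233] 0.0245
side 0.038 [ 0.5504 -0.1038] 0.0244
side 0.058 [ 0.5484 -0.0837] 0.0273
side 0.078 [ 0.546  -0.0695] 0.0221
side ends [ 0.5742138  -0.31270226] [ 0.54583559 -0.06372523] 6.502466882480977
```

View pics/crop2.png

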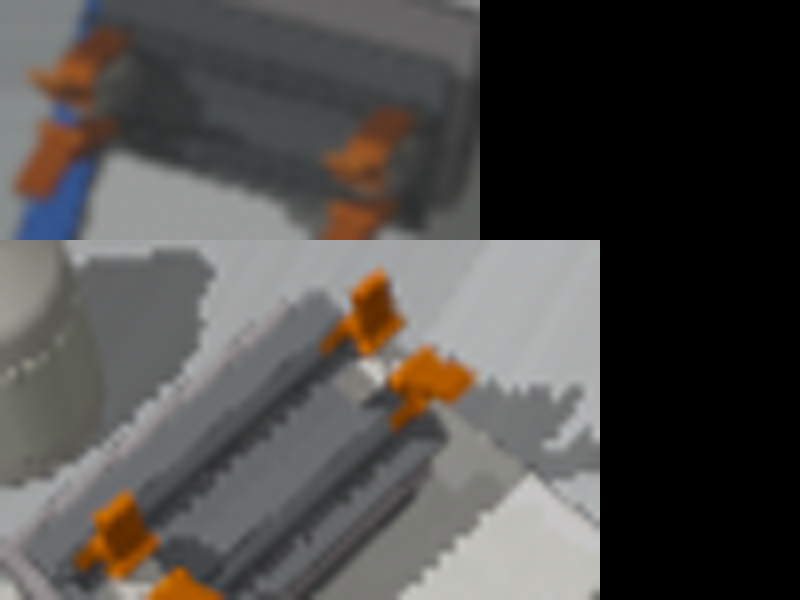

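The enlargement shows lip gaps at about (240.3,288.4) and (271.3,260.2) in the side view, and (207.1,180.6) and (244,190.6) in the top view. I'll triangulate those.

```bash
python3 - <<'E'
from h import *
T,S=Cam("top"),Cam("side")
A,ea=tri(T,[207.1,180.6],S,[240.3,288.4]);B,eb=tri(T,[244,190.6],S,[271.3,260.2])
print(A,ea,B,eb,np.linalg.norm(A-B),np.arctan2(-(A-B)[0],(A-B)[1]))
M=(A+B)/2;c,s=np.cos(-.302),np.sin(-.302)
d=M[:2]-[.6139,.2432];print("lipmid",M,"in stand",c*d[0]+s*d[1],-s*d[0]+c*d[1])
z=np.array([-c*np.sin(.45),-s*np.sin(.45),np.cos(.45)]);print("seat",M-.008*z,"z",z)
E
```

```text
[0.60890053 0.30006534 0.14277304] 0.0013289715369836947 [0.58052337 0.20376226 0.14169544] 0.001053201690039195 0.10040272104940297 -0.2865552188192702
lipmid [0.59471195 0.2519138  0.14223424] in stand -0.020911416784662552 0.0026123375919618608
seat [0.59803419 0.25087883 0.13503066] z [-0.41528053  0.12937192  0.9004471 ]
```

```bash
cat > goal.py <<'E'
from h import *
from scipy.spatial.transform import Rotation as R
def goal(p,yaw,tilt,adv=0.003):
    """p: where the grasp point shall be; yaw of shaft +y from world y; tilt of mouth axis to robot"""
    c,s=np.cos(yaw),np.sin(yaw);y=np.array([-s,c,0]);zz=np.array([-c*np.sin(tilt),-s*np.sin(tilt),np.cos(tilt)])
    M=np.c_[y,np.cross(-zz,y),-zz];p=np.array(p,float)-adv*M[:,2]
    o=get_obs();q=R.from_quat(o["tool_rot"]);
    print("shift",np.round(q.inv().apply(p-o["position"])/.08,3),"turn",np.round((q.inv()*R.from_matrix(M)).as_rotvec(degrees=True)/90,3),"t",o["time"],"F",o["ft_force"].round(1),"pos",o["position"].round(4))
E
r1='[0.33,-0.178,0,0,0,-0.3, 0.66,-0.356,0,0,0,-0.6, 1,-0.534,0,0,0,-0.83]'
python3 -m inch '[1,-0.534,0,0,0,-0.83, 1,-0.534,0,0,0,-0.83, 1,-0.534,0,0,0,-0.83, 1,-0.534,0,0,0,-0.83, 1,-0.534,0,0,0,-0.83, 1,-0.534,0,0,0,-0.83, 1,-0.534,0,0,0,-0.83, 1,-0.534,0,0,0,-0.83, 1,-0.534,0,0,0,-0.83, 1,-0.534,0,0,0,-0.83, 1,-0.534,0,0,0,-0.83, 1,-0.534,0,0,0,-0.83]' 60 40
python3 -m inch '[0.9,0.95,0.3,0,0,0, 0.9,0.95,0.3,0,0,0, 0.9,0.95,0.3,0,0,0, 0.9,0.95,0.3,0,0,0]'
python3 -m inch '[0.9,0.95,0.3,0,0,0, 0.9,0.95,0.3,0,0,0, 0.9,0.95,0.3,0,0,0, 0.9,0.95,0.3,0,0,0]'
python3 -m inch '[0.9,0.95,0.3,0,0,0, 0.9,0.95,0.3,0,0,0, 0.9,0.95,0.3,0,0,0, 0.9,0.95,0.3,0,0,0]'
python3 -c "
from goal import *
goal([.559,-.192,.12],.1135,0)"
```

```text
time: 1.65
position: [0.2912, -0.5106, 0.2446]
tool_rot: [0.665, 0.747, -0.0, 0.0]
ft_force: [1.2, -0.5, 0.0]
grip_width: 0.06
grip_force: 0.0
time: 1.98
position: [0.3602, -0.4251, 0.2192]
tool_rot: [0.665, 0.747, 0.002, -0.002]
ft_force: [-0.1, 0.1, -0.8]
grip_width: 0.0599
grip_force: 0.0
time: 2.32
position: [0.4272, -0.3462, 0.1955]
tool_rot: [0.664, 0.747, 0.001, -0.002]
ft_force: [-0.5, 0.6, -0.8]
grip_width: 0.0598
grip_force: 0.0
time: 2.65
position: [0.4946, -0.2672, 0.1718]
tool_rot: [0.664, 0.747, 0.001, -0.001]
ft_force: [-0.6, -0.1, -0.1]
grip_width: 0.06
grip_force: 0.0
shift [0.838 0.91  0.611] turn [-0.    -0.001  0.002] t 2.65 F [-0.6 -0.1 -0.1] pos [ 0.4946 -0.2672  0.1718]
```

```bash

python3 -m inch '[0.84,0.91,0.61,0,0,0, 0.84,0.91,0.61,0,0,0, 0.84,0.91,0.61,0,0,0, 0.84,0.91,0.61,0,0,0, 0.84,0.91,0.61,0,0,0, 0.84,0.91,0.61,0,0,0]'
python3 - <<'E'
from goal import *
goal([.559,-.192,.045],.1135,0)
t=camera("top");s=camera("side")
def crop(im,x,y,w,h,k):return cv2.resize(im[y:y+h,x:x+w],None,fx=k,fy=k,interpolation=cv2.INTER_CUBIC)
C=np.zeros((600,800,3),np.uint8);C[:300,:500]=crop(t,330,165,100,60,5);C[300:600,:500]=crop(s,290,150,100,60,5)
cv2.imwrite("pics/c3.png",C[:,:,::-1])
E
```

```text
time: 3.15
position: [0.5575, -0.1965, 0.1242]
tool_rot: [0.666, 0.746, -0.0, 0.001]
ft_force: [-0.1, 0.6, 0.6]
grip_width: 0.0601
grip_force: 0.0
shift [0.055 0.024 0.953] turn [0.    0.001 0.   ] t 3.15 F [-0.1  0.6  0.6] pos [ 0.5575 -0.1965  0.1242]
```

View pics/c3.png

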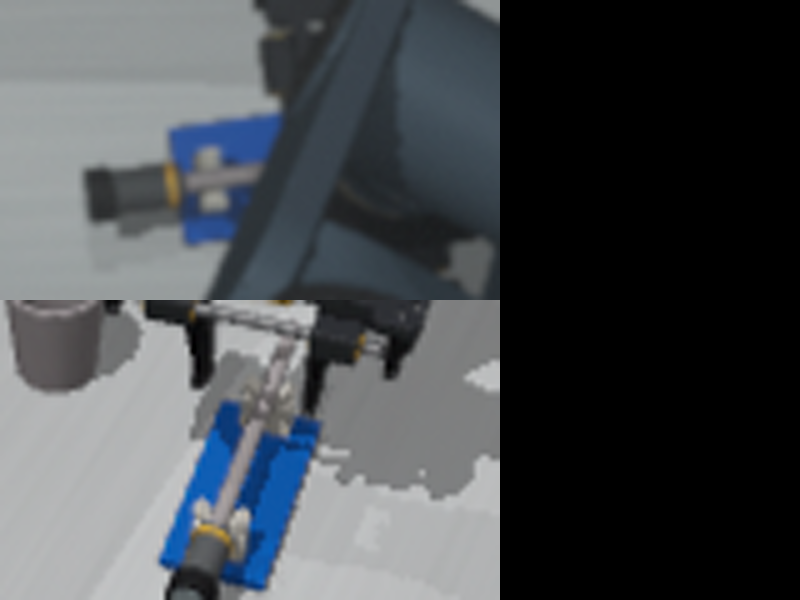

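The fingers straddle the shaft: they are at (200,370) and (315,390) in the side crop, with the shaft between them. Next I go down and close.

```bash

python3 -m inch '[0.05,0.02,0.4,0,0,0, 0.05,0.02,0.8,0,0,0, 0.05,0.02,0.95,0,0,0, 0.05,0.02,0.95,0,0,0, 0.05,0.02,0.95,0,0,0]'
python3 -m inch '[0,0,0,0,0,0, 0,0,0,0,0,0, 0,0,0,0,0,0, 0,0,0,0,0,0, 0,0,0,0,0,0, 0,0,0,0,0,0]' 4 50
python3 -c "
from goal import *
goal([.559,-.192,.045],.1135,0)"
```

```text
time: 3.67
position: [0.5584, -0.1915, 0.048]
tool_rot: [0.666, 0.746, -0.0, -0.0]
ft_force: [0.4, -0.1, 0.3]
grip_width: 0.0602
grip_force: 0.0
time: 4.17
position: [0.559, -0.1906, 0.0482]
tool_rot: [0.665, 0.747, 0.0, 0.0]
ft_force: [0.5, -0.7, -0.8]
grip_width: 0.0282
grip_force: 0.0
shift [-0.017 -0.001  0.003] turn [0.    0.    0.001] t 4.1667 F [ 0.5 -0.7 -0.8] pos [ 0.559  -0.1906  0.0482]
```

```bash

python3 -m inch '[0,0,0,0,0,0, 0,0,0,0,0,0, 0,0,0,0,0,0, 0,0,0,0,0,0, 0,0,0,0,0,0, 0,0,0,0,0,0]'
python3 -m inch '[0,0,-0.1,0,0,0, 0,0,-0.2,0,0,0, 0,0,-0.4,0,0,0, 0,0,-0.7,0,0,0, 0,0,-1,0,0,0, 0,0,-1,0,0,0, 0,0,-1,0,0,0]'
python3 - <<'E'
from goal import *
goal([.598-.4153*.08,.251+.129*.08,.135+.9*.08],-.297,.45)
E
```

```text
time: 4.67
position: [0.56, -0.1907, 0.048]
tool_rot: [0.665, 0.746, 0.001, 0.001]
ft_force: [5.7, 2.4, -0.1]
grip_width: 0.0109
grip_force: 49.9
time: 5.25
position: [0.5586, -0.1909, 0.1292]
tool_rot: [0.665, 0.747, -0.0, 0.001]
ft_force: [-0.5, 0.2, -1.8]
grip_width: 0.0102
grip_force: 49.9
shift [ 5.612  0.71  -1.014] turn [-0.281 -0.058  0.258] t 5.25 F [-0.5  0.2 -1.8] pos [ 0.5586 -0.1909  0.1292]
```

```bash

python3 -m inch '[0.2,0,-0.2,0,0,0, 0.4,0.1,-0.4,0,0,0, 0.7,0.1,-0.6,0,0,0, 1,0.1,-0.6,0,0,0]'
python3 -m inch '[0.3,0,0,0,0,0, 0.6,0.1,-0.1,0,0,0, 1,0.1,-0.2,0,0,0]'
python3 -m inch '[0.3,0,0,0,0,0, 0.6,0.1,-0.1,0,0,0, 1,0.1,-0.2,0,0,0]'
python3 -m inch '[0.3,0,0,0,0,0, 0.6,0.1,-0.1,0,0,0, 0.9,0.1,-0.1,0,0,0, 0.9,0.1,-0.1,0,0,0, 0.9,0.1,-0.1,0,0,0]'
python3 - <<'E'
from goal import *
goal([.598-.4153*.08,.251+.129*.08,.135+.9*.08],-.297,.45)
E
```

```text
time: 5.58
position: [0.5581, -0.1103, 0.1771]
tool_rot: [0.666, 0.746, 0.0, 0.001]
ft_force: [-0.2, 0.4, -1.2]
grip_width: 0.0106
grip_force: 49.9
time: 5.83
position: [0.5558, -0.0297, 0.1902]
tool_rot: [0.666, 0.746, -0.001, -0.001]
ft_force: [1.4, 0.6, -0.7]
grip_width: 0.0106
grip_force: 49.9
time: 6.08
position: [0.5546, 0.0508, 0.2061]
tool_rot: [0.666, 0.746, -0.001, -0.001]
ft_force: [1.7, 0.2, -2.0]
grip_width: 0.0104
grip_force: 49.9
time: 6.5
position: [0.553, 0.1238, 0.2142]
tool_rot: [0.664, 0.747, -0.002, -0.001]
ft_force: [-0.6, -0.9, -1.5]
grip_width: 0.0106
grip_force: 49.9
shift [1.696 0.333 0.054] turn [-0.285 -0.059  0.26 ] t 6.5 F [-0.6 -0.9 -1.5] pos [0.553  0.1238 0.2142]
```

```bash

python3 -m inch '[0.3,0.1,-0.2,-0.05,-0.01,0.05, 0.6,0.2,-0.3,-0.11,-0.02,0.1, 0.9,0.2,-0.3,-0.17,-0.03,0.15, 0.9,0.2,-0.3,-0.22,-0.05,0.2, 0.9,0.2,-0.3,-0.285,-0.059,0.26, 0.9,0.2,-0.3,-0.285,-0.059,0.26, 0.9,0.2,-0.3,-0.285,-0.059,0.26, 0.9,0.2,-0.3,-0.285,-0.059,0.26]'
python3 - <<'E'
from goal import *
goal([.598-.4153*.08,.251+.129*.08,.135+.9*.08],-.297,.45)
E
```

```text
time: 7.17
position: [0.5614, 0.1954, 0.2385]
tool_rot: [0.784, 0.579, 0.132, 0.18]
ft_force: [0.3, -0.3, -0.8]
grip_width: 0.0104
grip_force: 49.9
shift [ 0.8   -0.354  0.227] turn [ 0.     0.001 -0.001] t 7.1667 F [ 0.3 -0.3 -0.8] pos [0.5614 0.1954 0.2385]
```

```bash

python3 -m inch '[0.3,-0.1,0,0,0,0, 0.6,-0.3,0.1,0,0,0, 0.8,-0.35,0.2,0,0,0, 0.8,-0.35,0.23,0,0,0, 0.8,-0.35,0.23,0,0,0, 0.8,-0.35,0.23,0,0,0]'
python3 - <<'E'
from goal import *
goal([.598-.4153*.08,.251+.129*.08,.135+.9*.08],-.297,.45)
t=camera("top");s=camera("side")
def crop(im,x,y,w,h,k):return cv2.resize(im[y:y+h,x:x+w],None,fx=k,fy=k,interpolation=cv2.INTER_CUBIC)
C=np.zeros((600,800,3),np.uint8);C[:300,:400]=crop(t,185,140,100,75,4);C[:,400:]=crop(s,205,200,80,120,5)
C[300:600,:400]=crop(s,195,200,133,100,3)[:300,:400] if 0 else 0
cv2.imwrite("pics/c4.png",C[:,:,::-1]);cv2.imwrite("pics/t4.png",t[:,:,::-1]);cv2.imwrite("pics/s4.png",s[:,:,::-1])
E
```

```text
time: 7.67
position: [0.5656, 0.2614, 0.2107]
tool_rot: [0.785, 0.578, 0.133, 0.181]
ft_force: [0.5, -0.6, -2.4]
grip_width: 0.0107
grip_force: 49.9
shift [-0.003 -0.029  0.001] turn [ 0.002  0.001 -0.003] t 7.6667 F [ 0.5 -0.6 -2.4] pos [0.5656 0.2614 0.2107]
```

View pics/c4.png

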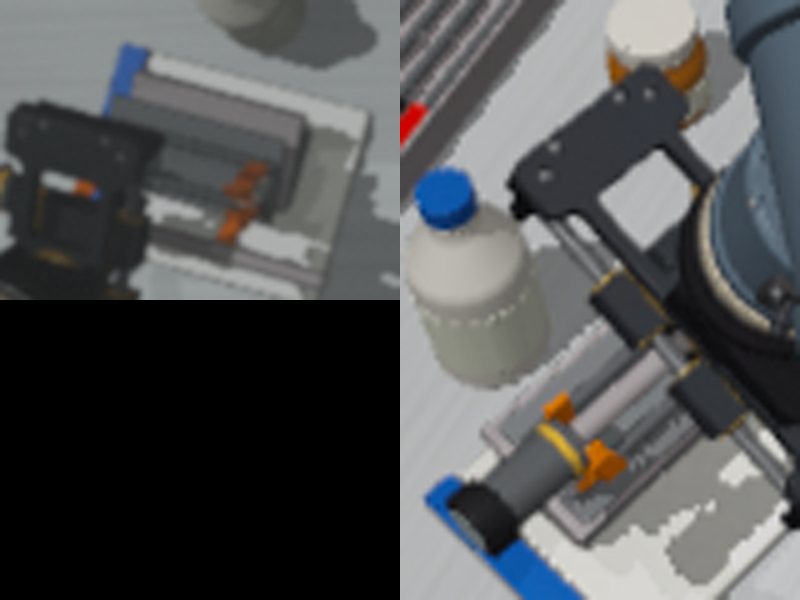

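The scope is held over the cradle with its head at the blue end. The gold ring is at about (237,289) in the side image and the eyepiece end at about (217,305). I'll compare these with the expected projections.

```bash
python3 - <<'E'
from goal import *
S,T=Cam("side"),Cam("top")
o=get_obs();M=R.from_quat(o["tool_rot"]).as_matrix();g=o["position"]+.003*M[:,2]
for d in(-.125,.075,.115,.130):print(d,S.proj(g+d*M[:,0]).round(1),T.proj(g+d*M[:,0]).round(1))
# scope region in side: extent along axis
r=cut_out("side","scope");print([x["bbox"] for x in r]);m=r[0]["region"];ys,xs=np.nonzero(m)
a,b=S.proj(g)[0],S.proj(g+.13*M[:,0])[0];v=(b-a)/np.linalg.norm(b-a);print("end beyond expected px",((np.c_[xs,ys]-b)@v).max(), "px/mm",np.linalg.norm(b-S.proj(g+.12*M[:,0])[0])/10)
k=((np.c_[xs,ys]-a)@v); w=(np.c_[xs,ys]-a)@[-v[1],v[0]]
for j in range(0,60,5):
    q=(k>j)&(k<=j+5)
    if q.any():print(j,w[q].min().round(1),w[q].max().round(1))
E
```

```text
-0.125 [[300.9 232.4]] [[263.8 208.8]]
0.075 [[235.7 290.2]] [[185.7 186.3]]
0.115 [[220.7 303.4]] [[170.2 181.9]]
0.13 [[215.  308.5]] [[164.3 180.2]]
[[217.7, 270.5, 258.4, 306.5]]
end beyond expected px -3.798805385357411 px/mm 0.5166262468379216
5 -2.8 2.1
10 -2.9 2.5
15 -2.7 2.4
20 -3.0 2.7
25 -3.3 3.7
30 -5.7 5.7
35 -6.1 5.5
40 -5.7 5.7
45 -5.9 6.1
50 -6.9 7.4
55 -7.0 7.1
```

```bash
python3 - <<'E'
from goal import *
S,T=Cam("side"),Cam("top")
o=get_obs();M=R.from_quat(o["tool_rot"]).as_matrix();g=o["position"]+.003*M[:,2]
def draw(im,cam,x0,y0,w,h,k,g,ax,rs,col=(0,255,0)):
    C=cv2.resize(im[y0:y0+h,x0:x0+w],None,fx=k,fy=k,interpolation=cv2.INTER_CUBIC)
    n1=np.cross(ax,[0,0,1.]);n1/=np.linalg.norm(n1);n2=np.cross(ax,n1);th=np.linspace(0,2*np.pi,60)
    for d,r in rs:
        P=cam.proj(g+d*ax+r*(np.cos(th)[:,None]*n1+np.sin(th)[:,None]*n2))
        cv2.polylines(C,[np.int32((P-[x0,y0]+.5)*k)],True,col,1)
    return C
rs=[(.075,.013),(.115,.016),(.13,.016),(-.125,.006)]
O=np.zeros((600,800,3),np.uint8)
O[:400,:400]=draw(cv2.imread("pics/s4.png"),S,205,275,40,40,10,g,M[:,0],rs)
g0=np.array([.559,-.192,.045]);a0=np.array([-np.sin(.1135),np.cos(.1135),0])
O[:560,400:]=draw(cv2.imread("pics/side0.png"),S,310,150,50,70,8,g0,a0,rs)
O[400:575,:400]=draw(cv2.imread("pics/top0.png"),T,340,180,80,35,5,g0,a0,rs)
cv2.imwrite("pics/c5.png",O)
E
```

```text
(no output)
```

View pics/c5.png

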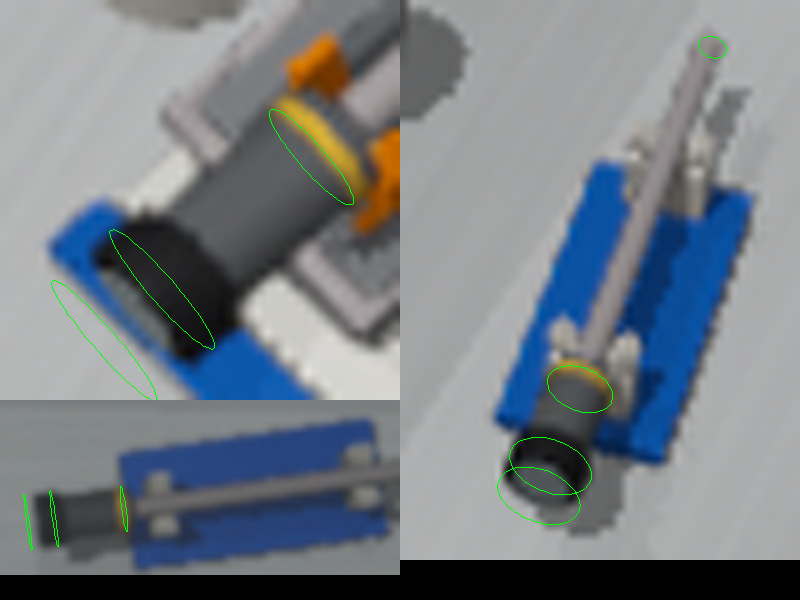

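Overlaying the model shows the scope sits about 8–12 mm further to its −y than I grasped for. The end face is at (220,305) in the side image, against an expected (215,308). I'll fit the offset numerically.

```bash
python3 - <<'E'
from goal import *
S,T=Cam("side"),Cam("top")
o=get_obs();M=R.from_quat(o["tool_rot"]).as_matrix();g=o["position"]+.003*M[:,2]
g0=np.array([.559,-.192,.045]);a0=np.array([-np.sin(.1135),np.cos(.1135),0])
def hull(cam,g,ax,segs,k=8):
    n1=np.cross(ax,[0,0,1.]);n1/=np.linalg.norm(n1);n2=np.cross(ax,n1);th=np.linspace(0,2*np.pi,60);c=np.cos(th)[:,None]*n1+np.sin(th)[:,None]*n2
    m=np.zeros((400,640),np.uint8)
    for d0,d1,r in segs:
        P=np.r_[cam.proj(g+d0*ax+r*c),cam.proj(g+d1*ax+r*c)]
        cv2.fillConvexPoly(m,np.round(cv2.convexHull(np.float32(P))*16).astype(np.int32),1,cv2.LINE_8,4)
    return m>0
segs=[(.075,.115,.013),(.115,.13,.016)]
for n,cam,f,G,A in(("s4",S,"s4",g,M[:,0]),("side0",S,"side0",g0,a0),("top0",T,"top0",g0,a0)):
    im=cv2.imread(f"pics/{f}.png").astype(int)
    best=[]
    for d in np.arange(-.02,.0101,.001):
        for e in (-.002,0,.002):
            n1=np.cross(A,[0,0,1.]);n1/=np.linalg.norm(n1)
            gg=G+d*A+e*n1
            bb=hull(cam,gg,A,segs)
            ring=cv2.dilate(bb.astype(np.uint8),np.ones((5,5)))>0
            # contrast: eyepiece interior darkness: mean black on 115-130 minus mean on outer ring beyond end
            eye=hull(cam,gg,A,[(.115,.13,.016)]);out=hull(cam,gg,A,[(.131,.145,.016)])&~eye
            dark=im.max(2)
            best.append((dark[out].mean()-dark[eye].mean(),round(d,3),e))
    best.sort(reverse=True);print(n,[(round(a,1),b,c) for a,b,c in best[:4]])
# yellow ring centroid -> along-axis position
for f,cam,G,A in(("s4",S,g,M[:,0]),("side0",S,g0,a0),("top0",T,g0,a0)):
    im=cv2.imread(f"pics/{f}.png");h=cv2.cvtColor(im,cv2.COLOR_BGR2HSV);p=cam.proj(G+.075*A)[0]
    yy,xx=np.mgrid[:400,:640];m=(abs(h[...,0].astype(int)-22)<8)&(h[...,1]>130)&(np.hypot(xx-p[0],yy-p[1])<12)
    c=np.array([xx[m].mean(),yy[m].mean()]);a=cam.proj(G)[0];b=cam.proj(G+.1*A)[0];v=(b-a)
    ds=np.arange(.05,.1,.0005);P=cam.proj(G+ds[:,None]*A);print(f,m.sum(),c,"ring at d=",ds[np.hypot(*(P-c).T).argmin()])
E
```

```text
s4 [(np.float64(112.1), np.float64(-0.009), -0.002), (np.float64(111.8), np.float64(-0.009), 0), (np.float64(111.6), np.float64(-0.008), 0), (np.float64(111.5), np.float64(-0.01), 0)]
side0 [(np.float64(100.4), np.float64(-0.002), -0.002), (np.float64(100.1), np.float64(-0.004), -0.002), (np.float64(99.5), np.float64(-0.006), -0.002), (np.float64(99.4), np.float64(-0.003), -0.002)]
top0 [(np.float64(72.1), np.float64(-0.006), -0.002), (np.float64(71.2), np.float64(-0.004), 0), (np.float64(71.2), np.float64(-0.007), 0), (np.float64(70.9), np.float64(-0.005), 0)]
s4 78 [240.26923077 289.29487179] ring at d= 0.06650000000000002
side0 8 [333.    196.125] ring at d= 0.06600000000000002
top0 2 [364.  200.5] ring at d= 0.07550000000000003
```

```bash

python3 -m inch '[0.04,-0.01,0.1,0,0,0, 0.085,-0.03,0.2,0,0,0, 0.085,-0.03,0.3,0,0,0, 0.085,-0.03,0.4,0,0,0, 0.085,-0.03,0.5,0,0,0, 0.085,-0.03,0.6,0,0,0, 0.085,-0.03,0.6,0,0,0]' - 60
python3 - <<'E'
from goal import *
goal([.598,.251,.135],-.297,.45)
t=camera("top");s=camera("side")
def crop(im,x,y,w,h,k):return cv2.resize(im[y:y+h,x:x+w],None,fx=k,fy=k,interpolation=cv2.INTER_CUBIC)
C=np.zeros((600,800,3),np.uint8);C[:300,:400]=crop(t,185,150,100,75,4);C[:,400:]=crop(s,210,235,66,100,6)[:,:400] if 0 else crop(s,213,245,50,75,8)
cv2.imwrite("pics/c6.png",C[:,:,::-1])
E
```

```text
time: 8.4
position: [0.585, 0.2628, 0.1646]
tool_rot: [0.785, 0.578, 0.133, 0.18]
ft_force: [-0.2, 0.1, -1.0]
grip_width: 0.0104
grip_force: 59.9
shift [-0.093  0.018  0.382] turn [ 0.001  0.001 -0.002] t 8.4 F [-0.2  0.1 -1. ] pos [0.585  0.2628 0.1646]
```

View pics/c6.png

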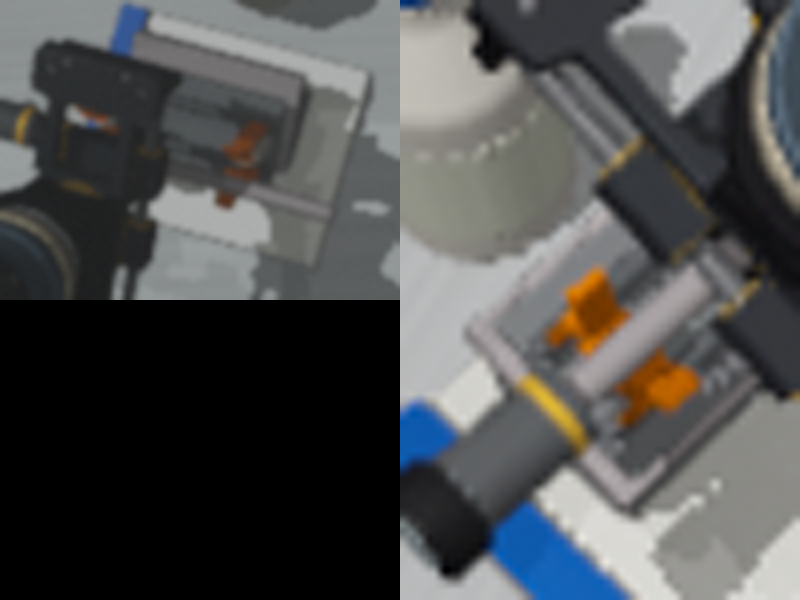

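The side crop shows the shaft running centrally between the orange jaws: back jaw at (595,300), front jaw at (670,385), shaft between them. Now I push in by feel.

```bash

python3 -m inch '[0,0.015,0.05,0,0,0, 0,0.015,0.1,0,0,0, 0,0.015,0.15,0,0,0, 0,0.015,0.2,0,0,0, 0,0.015,0.25,0,0,0, 0,0.015,0.25,0,0,0]' | grep -E "pos|ft|width"
python3 -m inch '[0,0,0.03,0,0,0, 0,0,0.06,0,0,0, 0,0,0.09,0,0,0, 0,0,0.12,0,0,0, 0,0,0.12,0,0,0]'| grep -E "pos|ft|width"
python3 -c "
from goal import *
goal([.598,.251,.135],-.297,.45)"
```

```text
position: [0.5945, 0.2604, 0.1485]
ft_force: [0.1, -0.4, -1.3]
grip_width: 0.0101
position: [0.5983, 0.2596, 0.1405]
ft_force: [-2.9, 2.1, 1.7]
grip_width: 0.0103
shift [-0.104 -0.004  0.037] turn [ 0.002  0.    -0.002] t 9.4167 F [-2.9  2.1  1.7] pos [0.5983 0.2596 0.1405]
```

```bash

for i in 1; do
python3 -m inch '[0,0,0.03,0,0,0, 0,0,0.06,0,0,0, 0,0,0.09,0,0,0, 0,0,0.12,0,0,0, 0,0,0.12,0,0,0]'| grep -E "pos|ft|width"
python3 -m inch '[0,0,0.03,0,0,0, 0,0,0.06,0,0,0, 0,0,0.06,0,0,0]'| grep -E "pos|ft|width"
python3 -m inch '[0,0,0.03,0,0,0, 0,0,0.06,0,0,0, 0,0,0.06,0,0,0]'| grep -E "pos|ft|width"
done
python3 -c "
from goal import *
goal([.598,.251,.135],-.297,.45)"
```

```text
position: [0.6021, 0.2584, 0.132]
ft_force: [-7.0, 2.4, 4.4]
grip_width: 0.0103
position: [0.604, 0.2579, 0.1279]
ft_force: [-7.3, 1.7, 6.0]
grip_width: 0.0102
position: [0.6063, 0.2573, 0.1241]
ft_force: [-5.6, 1.6, 7.9]
grip_width: 0.01
shift [-0.106 -0.008 -0.193] turn [ 0.003 -0.    -0.002] t 10.3333 F [-5.6  1.6  7.9] pos [0.6063 0.2573 0.1241]
```

```bash

python3 -m inch '[0,0,0.03,0,0,0, 0,0,0.06,0,0,0, 0,0,0.06,0,0,0]'| grep -E "pos|ft|width"
python3 -m inch '[0,0,0.03,0,0,0, 0,0,0.06,0,0,0, 0,0,0.06,0,0,0]'| grep -E "pos|ft|width"
python3 -c "
from goal import *
goal([.598,.251,.135],-.297,.45)"
```

```text
position: [0.6095, 0.2568, 0.1196]
ft_force: [-3.2, 3.2, 6.2]
grip_width: 0.01
position: [0.6114, 0.2563, 0.1154]
ft_force: [-5.1, 1.7, 7.1]
grip_width: 0.01
shift [-0.112 -0.019 -0.32 ] turn [ 0.003 -0.001 -0.002] t 10.8333 F [-5.1  1.7  7.1] pos [0.6114 0.2563 0.1154]
```

```bash

python3 -m inch '[0,0,0.03,0,0,0, 0,0,0.05,0,0,0, 0,0,0.05,0,0,0]'| grep -E "pos|ft|width"
python3 -m inch '[0,0,0.02,0,0,0, 0,0,0.03,0,0,0, 0,0,0.03,0,0,0]'| grep -E "pos|ft|width"
python3 -c "
from goal import *
goal([.598,.251,.135],-.297,.45)"
```

```text
position: [0.613, 0.2558, 0.112]
ft_force: [-6.6, 2.0, 7.8]
grip_width: 0.0102
position: [0.6139, 0.2555, 0.1101]
ft_force: [-6.8, 1.9, 9.8]
grip_width: 0.0103
shift [-0.111 -0.018 -0.393] turn [ 0.004 -0.001 -0.002] t 11.3333 F [-6.8  1.9  9.8] pos [0.6139 0.2555 0.1101]
```

```bash

python3 -m inch '[0,0,0.02,0,0,0, 0,0,0.03,0,0,0, 0,0,0.03,0,0,0]'| grep -E "pos|ft|width"
python3 -m inch '[0,0,0.02,0,0,0, 0,0,0.03,0,0,0, 0,0,0.03,0,0,0]'| grep -E "pos|ft|width"
python3 -c "
from goal import *
goal([.598,.251,.135],-.297,.45)"
```

```text
position: [0.6148, 0.2552, 0.1081]
ft_force: [-5.6, 3.2, 10.9]
grip_width: 0.0102
position: [0.6157, 0.2549, 0.1061]
ft_force: [-7.3, 2.0, 11.7]
grip_width: 0.0102
shift [-0.111 -0.018 -0.449] turn [ 0.004 -0.001 -0.002] t 11.8333 F [-7.3  2.  11.7] pos [0.6157 0.2549 0.1061]
```

```bash

python3 -m inch '[0,0,0.02,0,0,0, 0,0,0.03,0,0,0, 0,0,0.03,0,0,0]'| grep -E "pos|ft|width"
python3 -m inch '[0,0,0.02,0,0,0, 0,0,0.02,0,0,0]'| grep -E "pos|ft|width"
python3 -c "
from goal import *
goal([.598,.251,.135],-.297,.45)"
```

```text
position: [0.6159, 0.2549, 0.1058]
ft_force: [-14.6, 3.6, 22.2]
grip_width: 0.01
position: [0.616, 0.2549, 0.1056]
ft_force: [-19.6, 3.7, 30.7]
grip_width: 0.0102
shift [-0.112 -0.018 -0.456] turn [ 0.005 -0.001 -0.002] t 12.25 F [-19.6   3.7  30.7] pos [0.616  0.2549 0.1056]
```

It is solid now at about 36 N, a bit over. I ease off and look.

```bash

python3 -m inch '[0,0,-0.03,0,0,0, 0,0,-0.03,0,0,0]'| grep -E "pos|ft|width"
python3 - <<'E'
from goal import *
t=camera("top");s=camera("side")
def crop(im,x,y,w,h,k):return cv2.resize(im[y:y+h,x:x+w],None,fx=k,fy=k,interpolation=cv2.INTER_CUBIC)
C=np.zeros((600,800,3),np.uint8);C[:300,:400]=crop(t,185,150,100,75,4);C[:,400:]=crop(s,213,250,50,75,8)
cv2.imwrite("pics/c7.png",C[:,:,::-1])
E
```

```text
position: [0.6158, 0.255, 0.1059]
ft_force: [-11.8, 2.9, 17.7]
grip_width: 0.0101
```

View pics/c7.png

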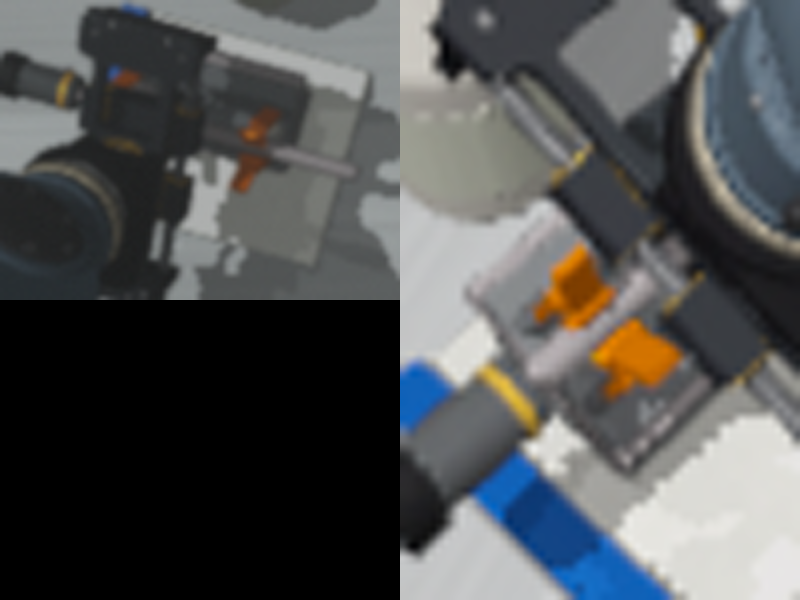

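Both jaw pairs have closed over the shaft: in the side crop it runs under them at (575,290) and (635,350), and in the top crop the jaw crosses it at (255,150). I let the cradle rise with the grip still on, then open.

```bash

python3 -m inch '[0,0,-0.05,0,0,0, 0,0,-0.1,0,0,0, 0,0,-0.15,0,0,0, 0,0,-0.2,0,0,0, 0,0,-0.25,0,0,0, 0,0,-0.28,0,0,0, 0,0,-0.31,0,0,0, 0,0,-0.31,0,0,0, 0,0,-0.31,0,0,0]'
python3 -m inch '[0,0,-0.02,0,0,0, 0,0,-0.04,0,0,0, 0,0,-0.04,0,0,0]'
```

```text
time: 13.27
position: [0.6065, 0.2577, 0.1259]
tool_rot: [0.784, 0.578, 0.135, 0.181]
ft_force: [-1.4, 2.6, 2.8]
grip_width: 0.0099
grip_force: 60.5
time: 13.52
position: [0.6046, 0.2577, 0.1287]
tool_rot: [0.785, 0.578, 0.134, 0.181]
ft_force: [0.1, 1.4, 2.1]
grip_width: 0.0101
grip_force: 60.4
```

```bash

python3 -m inch '[0,0,0,0,0,0, 0,0,0,0,0,0, 0,0,0,0,0,0, 0,0,0,0,0,0, 0,0,0,0,0,0, 0,0,0,0,0,0]' 26 20
python3 -m inch '[0,0,-0.1,0,0,0, 0,0,-0.2,0,0,0, 0,0,-0.4,0,0,0, 0,0,-0.6,0,0,0, 0,0,-0.8,0,0,0, 0,0,-1,0,0,0, 0,0,-1,0,0,0]' 
python3 -m inch '[-0.3,0,-0.3,0,0,0, -0.6,0,-0.6,0,0,0, -1,0,-0.8,0,0,0, -1,0,-0.8,0,0,0, -1,0,-0.8,0,0,0]' 
python3 -m inch '[-0.3,0,-0.3,0,0,0, -0.6,0,-0.6,0,0,0, -1,0,-0.8,0,0,0, -1,0,-0.8,0,0,0, -1,0,-0.8,0,0,0]' 
python3 -m inch '[-0.3,0,-0.1,0,0,0, -0.6,0,-0.2,0,0,0, -1,0,-0.3,0,0,0, -1,0,-0.3,0,0,0, -1,0,-0.3,0,0,0]' 
python3 - <<'E'
from goal import *
t=camera("top");s=camera("side")
cv2.imwrite("pics/t8.png",t[:,:,::-1]);cv2.imwrite("pics/s8.png",s[:,:,::-1])
def crop(im,x,y,w,h,k):return cv2.resize(im[y:y+h,x:x+w],None,fx=k,fy=k,interpolation=cv2.INTER_CUBIC)
C=np.zeros((600,800,3),np.uint8);C[:300,:400]=crop(t,185,140,100,75,4);C[:480,400:]=crop(s,205,240,80,96,5)
cv2.imwrite("pics/c8.png",C[:,:,::-1])
E
```

```text
time: 14.02
position: [0.6042, 0.2575, 0.1283]
tool_rot: [0.785, 0.578, 0.134, 0.181]
ft_force: [-0.1, -0.4, 0.2]
grip_width: 0.0258
grip_force: 0.0
time: 14.6
position: [0.5709, 0.2693, 0.2044]
tool_rot: [0.784, 0.578, 0.137, 0.181]
ft_force: [0.2, 0.4, 0.7]
grip_width: 0.0258
grip_force: 0.0
time: 15.02
position: [0.5198, 0.1989, 0.2588]
tool_rot: [0.785, 0.577, 0.135, 0.181]
ft_force: [0.7, 0.9, -0.5]
grip_width: 0.026
grip_force: 0.0
time: 15.43
position: [0.4703, 0.1313, 0.3159]
tool_rot: [0.785, 0.577, 0.135, 0.181]
ft_force: [0.2, 0.5, -0.4]
grip_width: 0.0257
grip_force: 0.0
time: 15.85
position: [0.4369, 0.0577, 0.3365]
tool_rot: [0.785, 0.577, 0.134, 0.181]
ft_force: [-0.4, -0.7, 0.2]
grip_width: 0.026
grip_force: 0.0
```

View pics/c8.png

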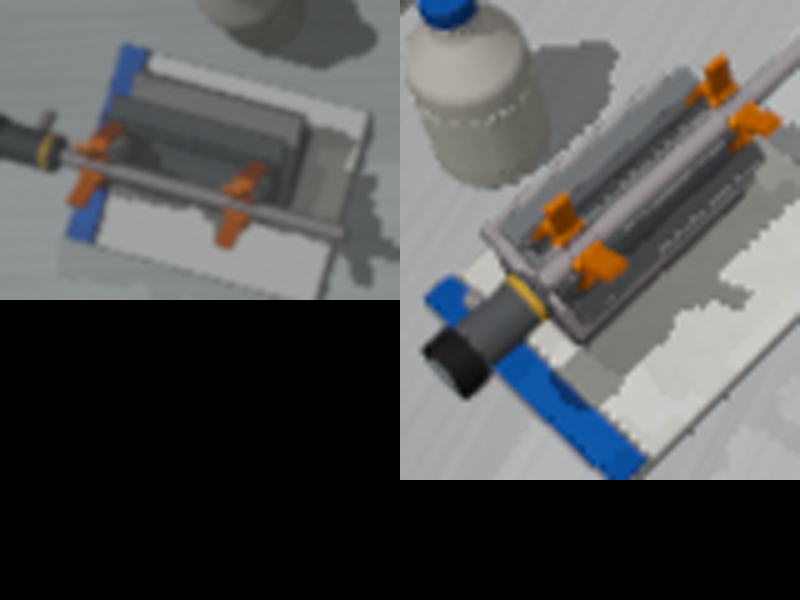

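The gripper is clear. The shaft lies under both jaw pairs, at (92,166) and (240,203) in the top crop. The head is at the blue end, and the overhangs past the two jaw pairs match the centred position to within about 1 mm. The cradle has risen and the force trace showed the snap-through followed by the solid stop.

```bash
python3 -c "
from rig import *
print(get_obs()['joint_velocities'].round(3)); print(hand_in())"
```

```text
[ 0.02   0.001  0.002  0.002  0.004 -0.006]
the job is handed in; nothing more can be done
None
```

The telescope is pressed home and held by both jaw pairs, head at the blue end and centred to within a few mm, with the cradle risen and the gripper clear; the push briefly reached about 36 N against the stop, over the 20–30 N you asked for. Handed in at about 16 s.

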